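# Park the spring pin and draw out the cheese tray

### The arm

A 6-joint arm with a two-finger parallel gripper is mounted at the origin on the work surface. World frame = base frame: x ahead of the robot, y to its left, z up, the work surface at z = 0. Lengths are in m, angles in rad, forces in N, time in s.
With the tool pointing down it reaches from about 0.375 to 0.975 m from the base axis. Payload 3.8 kg.
Tool frame: the origin (TCP) lies at the very end of the fingers, on their centre line; the grasp point (between the pads) lies grasp_offset behind it (grasp_offset is the distance from the TCP to the grasp point, in m); z points along the fingers, y is the line along which they close (so a half turn about z gives the same grasp; the last joint's range is limited). The gripper opens to 85 mm and grips with 20 to 120 N. Pads are 22 mm wide; open, the fingers measure 114 mm over their backs; the gripper's body (76 mm by 85 mm) begins 54 mm behind the grasp point. The pads swing forward as they close: fully open they stand 13 mm farther back than shut.
Start: joints at [-1.211, 0.264, 1.604, -0, 1.274, -0.037], TCP at [0.261, -0.623, 0.231] pointing down, gripper open.
Joint ranges: [-2.63, 2.63], [-0.94, 2.18], [0.31, 2.57], [-1.31, 4.45], [0, 2.66], [-2.55, 2.55]. Speed limits (rad/s): [2.57, 2.57, 3.14, 3.14, 3.14, 3.14].

### API

Orientations are given as [roll, pitch, yaw] about the fixed x, y, z axes, in that order (R = Rz(yaw) Ry(pitch) Rx(roll)).
In Python, from bench import * gives the robot as it stands.
- The arm moves only by the tool play_rows, never from a script. Its argument "commands" is a list of rows, each a list of 2 entries, a list of its own where there are three numbers: the shift along the tool's x, y, z as a fraction of full scale, then the turn about the tool's z as a fraction of full scale. A call has 1 to 12 rows; each row shifts and turns the commanded pose from where the row before left it, along the tool's axes as they then stand; what a row does not reach is not made up. Full scale, the value 1, is 0.025 m for a shift and 360 degrees for a turn. A row lasts 1/12 s, in which the tool goes at most 41.7 mm and 7.16 degrees, less where a joint would pass 70% of its speed; a pose out of reach is approached as far as the arm can. A call with a number of a shift or a turn outside -1 to 1 is refused whole. A call with a gripper value outside its range is refused whole. "claw" is the opening, from -1 (shut) to 1 (fully open), set as the call begins (left out, the last holds). The fingers move at their own pace and stop on an object; the grip force is fixed at half the most. Time passes only in rows, so rows that do not move let the fingers close. It gives the time, the measured TCP pose, the force, the opening and the grip force at its end, in the units of the state.
- get_obs(): the state, without advancing time (a new reading comes with each control period).
- get_image(name): name is "scene" or "top"; returns a dict with "img" (400x640x3 uint8, red, green, blue), "camera_matrix" (3x3 intrinsics, pixels), "eye" and "rotation" of the camera in the world. Camera axes: x right, y down, z forward; pixel columns grow to the right and rows downward; lengths in m; the calibration is good to about 2 mm. A picture is of the moment at which its call begins. There is no depth.
- job_done(): hands the job in; it is judged then, once.
The state is a dict: "time_s": time; "joint_positions": joint angles; "joint_vel": joint speeds; "joint_torque": joint torques, N m; "position": TCP position; "ee_rot": TCP orientation; "contact_force": force on the tool from outside, world axes, zero at the start; "ft_torque": the same for the moment, N m; "opening": finger opening in m; "gripper_force": force on a finger pad.
Only numpy, scipy, OpenCV 4.12 (cv2) and the standard library are available. Lean on these libraries where they do the work, as an engineer would, in place of code of your own. Each camera call takes 0.05 s, during which the arm holds its last target. There are 200 camera calls.

### The job

Bring the cheese tray out for loading: on the small bench cutter with the red handles, pull the spring pin up by its red T-handle, turn it anticlockwise into the rest notch so that it stays up by itself, then slide the tray by its red knob all the way out to the front stop. Leave the pin parked up, let go of everything, and leave the pin of the blue-handled cutter down.

Things in the scene. Friction and masses are not known exactly. Their poses are not given: they have to be found in the camera images.
- red_handle (a point): Centre of the spring pin's red T-handle: bar 56 mm long (this point's x), 14 wide (y), 18 tall, on a 10 mm stem over the steel bridge at the rear of the cutter that holds the cheese. Point 116 mm above the table with the pin down, bar then in line with the tray's slide; the brass collar below (52 mm across) reaches 79 mm above the table. Rises and turns with the handle.
- red_pin (a joint): Lift of the red pin, m: 0 down (locks the tray), 0.028 at most; spring 4 N at 0, 9 N at the top. To park: lift 18 to 26 mm, turn the handle 50 to 70 degrees anticlockwise seen from above about its stem (72 is the stop), let it down: it rests in the notch at 0.012 (0.015 is on the hump before it). It cannot turn when down. Under 0.009 it locks the tray; let go unturned it springs back.
- red_knob (a point): Centre of the top of the tray's red knob, an upright post 22 mm across, top 104 mm above the table, clear for 60 mm down. Stands at the tray's front end, 112 mm before the pin when home. The cheese block behind it (top 74 mm above the table) starts 32 mm from the post. The tray slides out along this point's -x axis, level, towards the robot's side; z is up.
- red_tray (a joint): How far the red-handled tray has been slid out, in m: 0 home (locked there by the pin), 0.09 at the front stop. It needs 2 to 4 N and stays where it is left.
- blue_pin (a joint): Lift of the spring pin of the other cutter, a twin with blue T-handle and blue knob and an empty tray, 0 down. The cutters stand side by side, either one on the left. It must stay down.

How it is judged:
On the way, in this order (a step that is already met when the one before it is completed fails the run):
1. the red pin rests in its notch, up by itself and untouched, with the tray still home (value of joint red_pin between 0.009 and 0.0138 m and contact force between each of the arm, the fingers and red_pin below 0.05 N and value of joint red_tray below 0.02 m), for 0.3 s.
2. the red-handled tray is drawn out to the front stop (value of joint red_tray above 0.075 m), for 0.2 s.
At the end, for the whole second after the job is handed in: The red-handled tray is out at its front stop (within 15 mm of it) and at rest, the red pin is still parked up in its notch (raised by 9 to 13.8 mm; 15 mm would be on the hump before the notch), and the blue pin is down (value of joint red_tray above 0.075 m and value of joint red_pin between 0.009 and 0.0138 m and velocity of joint red_tray below 0.01 m/s and value of joint blue_pin below 0.004 m); the robot touches nothing.
It fails at once if the pin of the blue-handled cutter is lifted (more than 4 mm) (value of joint blue_pin above 0.004 m).
It also fails if it takes over 45 s, if anything falls off the work surface, if the arm or the gripper's body presses on something with over 40 N, if the wrist force passes 120 N, or if a joint passes its speed limit or range.

## Working session

There is one attempt and no reset: what is moved stays moved. The work goes in short steps, Python scripts to look and compute and a tool call to move; the robot and the scene stay as the last step left them, time stands still between calls to the robot, and variables do not carry over. Pictures are saved under pics/ and viewed, at most 10 in all, crops included, and the job is handed in when it is done.

Besides the shell and the picture viewer there is one more tool, called after "Emit:" in YAML: its name, and indented under it one key for each argument. play_rows: Moves the arm, as the interface text tells. Shift numbers are shares of 0.025 m and turn numbers shares of 360 degrees, none past 1 either way. Its arguments: {"type":"object","properties":{"commands":{"type":"array"},"claw":{"type":"number"}},"required":["commands"]}

```bash
mkdir -p pics; python3 - <<'E'
from bench import *
import cv2,numpy as np
o=get_obs();print(o)
for n in("scene","top"):
    d=get_image(n);cv2.imwrite(f"pics/{n}0.png",d["img"][...,::-1]);print(n,d["camera_matrix"],d["eye"],d["rotation"])
E
```

```text
{'time_s': 0.0, 'joint_positions': array([-1.21091646e+00,  2.64779689e-01,  1.60538642e+00, -3.10975411e-05,
        1.27373186e+00, -3.68936688e-02]), 'joint_vel': array([ 0.00062059,  0.00025587,  0.00094272,  0.00027327, -0.00101951,
        0.00130295]), 'joint_torque': array([-6.82326263e-04, -5.15110695e+01, -3.67316973e+01, -7.77972929e-06,
        1.28664108e-02, -1.77740242e-05]), 'position': array([ 0.26057869, -0.62186228,  0.22993747]), 'ee_rot': array([-3.13928781e+00, -5.53379161e-05,  3.96782605e-01]), 'contact_force': array([ 0.26111592, -0.71267061, -0.04711627]), 'ft_torque': array([ 0.0503943 , -0.06144095, -0.04465401]), 'gripper_force': 0.0, 'opening': 0.08498394301965988}
scene [[386.13248596   0.         319.30061751]
 [  0.         386.13248596 200.63373705]
 [  0.           0.           1.        ]] [ 0.8462986  -0.28084881  0.63195795] [-2.58247662 -0.00700438  0.71928328]
top [[377.70890752   0.         309.48328141]
 [  0.         377.70890752 205.39940919]
 [  0.           0.           1.        ]] [0.52168393 0.01284775 0.73909246] [-3.04358563 -0.01059073 -1.58240318]
```

View pics/scene0.png

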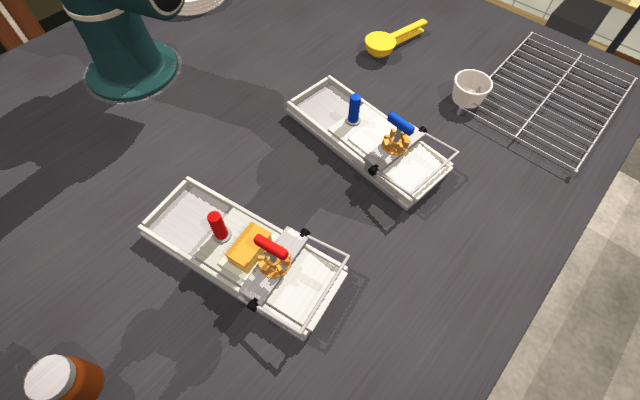

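View pics/top0.png

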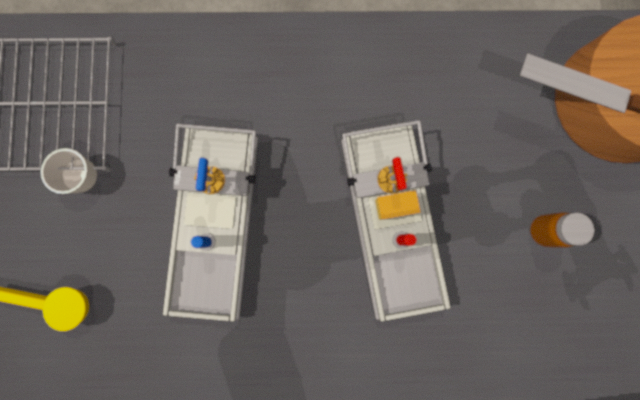

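```bash
cat >h.py <<'E'
from bench import *
import cv2,numpy as np
from scipy.spatial.transform import Rotation as R
def ray(d,px,z):
    v=R.from_euler('xyz',d["rotation"]).as_matrix()@np.linalg.inv(d["camera_matrix"])@[px[0],px[1],1]
    return d["eye"]+v*(z-d["eye"][2])/v[2]
def red(d,blue=False):
    h=cv2.cvtColor(d["img"],cv2.COLOR_RGB2HSV)
    m=cv2.inRange(h,(100,130,60),(130,255,255)) if blue else cv2.inRange(h,(0,150,70),(8,255,255))|cv2.inRange(h,(172,150,70),(180,255,255))
    n,l,s,c=cv2.connectedComponentsWithStats(m)
    return [(s[i],c[i],cv2.minAreaRect(np.argwhere(l==i)[:,::-1].astype(np.float32))) for i in range(1,n) if s[i][4]>25]
E
python3 - <<'E'
from h import *
for n in("scene","top"):
    d=get_image(n)
    for b in(0,1):
        for s,c,r in red(d,b):print(n,b,s,c.round(1),np.round(r[0],1),np.round(r[1],1),round(r[2],1),ray(d,r[0],.125).round(4),ray(d,c,.104).round(4))
E
```

```text
scene 0 [207 211  21  29 352] [217.2 224.8] [217.5 225. ] [29.1 13. ] 65.0 [ 0.5546 -0.1722  0.125 ] [ 0.542  -0.1678  0.104 ]
scene 0 [254 234  35  26 407] [270.6 246.7] [270.5 246.8] [37.7 11.5] 31.0 [ 0.639  -0.1454  0.125 ] [ 0.6304 -0.1396  0.104 ]
scene 1 [348  93  13  30 273] [353.8 107.3] [354.  107.5] [10.  29.4] 5.4 [0.5552 0.1529 0.125 ] [0.5427 0.1711 0.104 ]
scene 1 [388 112  26  23 298] [400.4 122.8] [400.3 122.8] [29.8 10.6] 35.5 [0.6403 0.1779 0.125 ] [0.632  0.1971 0.104 ]
top 0 [393 158  14  32 278] [398.9 173.8] [398.7 173.5] [31.8  9.4] 78.7 [ 0.6334 -0.1423  0.125 ] [ 0.6366 -0.1479  0.104 ]
top 0 [397 234  19  11 179] [406.1 239.3] [406. 239.] [10. 18.] 90.0 [ 0.5255 -0.1505  0.125 ] [ 0.5251 -0.1563  0.104 ]
top 1 [196 158  11  33 252] [201.5 174.3] [201.5 174.1] [ 8.2 32.1] 6.3 [0.6355 0.1823 0.125 ] [0.639  0.1882 0.104 ]
top 1 [192 237  19  10 169] [200.6 241.5] [201.  241.5] [ 9. 18.] 90.0 [0.5253 0.1814 0.125 ] [0.5255 0.1878 0.104 ]
```

The top view shows the red cutter at right, with its T-handle at about (399,174) and knob at (406,239). The blue twin is on the left. Red handle is at about (0.635, -0.144), slide yaw about 10.5°. I'll move above it.

Emit:
play_rows:
  commands:
    - [[0, 0, 0], 0.017]
    - [[0, 0, 0], 0.017]
    - [[0.76, -0.67, 0], 0]
    - [[0.76, -0.67, 0], 0]
    - [[0.76, -0.67, 0], 0]
    - [[0.76, -0.67, 0], 0]
    - [[0.76, -0.67, 0], 0]
    - [[0.76, -0.67, 0], 0]
    - [[0.76, -0.67, 0], 0]
    - [[0.76, -0.67, 0], 0]
    - [[0.76, -0.67, 0], 0]
    - [[0.76, -0.67, 0], 0]
  claw: 0.1

```text
time_s: 1.2
position: [0.4177, -0.4221, 0.2311]
ee_rot: [-3.141, 0.0, 0.183]
contact_force: [-0.2, 0.4, -0.3]
opening: 0.0468
gripper_force: 0.0
```

```bash
python3 - <<'E'
from h import *
import bench;print([ (k,getattr(bench,k)) for k in dir(bench) if 'grasp' in k.lower() or 'offset' in k.lower()], [k for k in dir(bench) if k[0]!='_'])
d=get_image("top")
for s,c,r in red(d):
    print(c,r)
    p=cv2.boxPoints(r);print([ray(d,q,.125).round(4) for q in p])
a=ray(d,(345,133),.04);b=ray(d,(380,318),.04);print(np.degrees(np.arctan2(*(a-b)[1::-1])))
a=ray(d,(421,122),.04);b=ray(d,(448,308),.04);print(np.degrees(np.arctan2(*(a-b)[1::-1])))
o=get_obs();print(o["position"],o["ee_rot"],o["opening"],o["time_s"])
E
```

```text
[('grasp_offset', 0.0187)] ['PlanningError', 'get_image', 'get_obs', 'grasp_offset', 'job_done']
[398.76702509 173.62724014] ((398.6346435546875, 173.173095703125), (32.359161376953125, 9.41357421875), 78.69007110595703)
[array([ 0.6591, -0.1302,  0.125 ]), array([ 0.6621, -0.1456,  0.125 ]), array([ 0.6089, -0.1542,  0.125 ]), array([ 0.606 , -0.1389,  0.125 ])]
[406.14772727 239.36363636] ((406.0, 239.0), (10.0, 18.0), 90.0)
[array([ 0.5338, -0.1361,  0.125 ]), array([ 0.5334, -0.1654,  0.125 ]), array([ 0.5173, -0.1648,  0.125 ]), array([ 0.5176, -0.1355,  0.125 ])]
9.306668498126896
5.773631912600385
[ 0.42032849 -0.4185009   0.23108576] [-3.13855909e+00 -2.62870930e-03  1.84929480e-01] 0.04691025760705309 1.25
```

Emit:
play_rows:
  commands:
    - [[0, 0, 0], 0.004]
    - [[0.92, -0.86, 0], 0]
    - [[0.92, -0.86, 0], 0]
    - [[0.92, -0.86, 0], 0]
    - [[0.92, -0.86, 0], 0]
    - [[0.92, -0.86, 0], 0]
    - [[0.92, -0.86, 0], 0]
    - [[0.92, -0.86, 0], 0]
    - [[0.92, -0.86, 0], 0]
    - [[0.92, -0.86, 0], 0]
    - [[0.92, -0.86, 0], 0]
    - [[0.92, -0.86, 0], 0]

```text
time_s: 2.25
position: [0.6304, -0.1486, 0.2311]
ee_rot: [-3.142, 0.0, 0.158]
contact_force: [0.5, 0.8, -0.0]
opening: 0.0472
gripper_force: 0.0
```

Emit:
play_rows:
  commands:
    - [[0, 0, 0], 0]
    - [[0, 0, 0.7], 0]
    - [[0, 0, 0.7], 0]
    - [[0, 0, 0.7], 0]
    - [[0, 0, 0], 0]
    - [[0, 0, 0], 0]

```text
time_s: 2.75
position: [0.6284, -0.15, 0.1773]
ee_rot: [-3.14, 0.003, 0.158]
contact_force: [0.7, -0.7, 0.9]
opening: 0.0471
gripper_force: 0.0
```

```bash
python3 - <<'E'
from h import *
o=get_obs();print(o["position"],o["ee_rot"],o["opening"],o["time_s"])
Y=o["ee_rot"][2];d=np.array([.6345,-.1435,.1])-o["position"]
print((d[0]*np.cos(Y)+d[1]*np.sin(Y))/.025,(d[0]*np.sin(Y)-d[1]*np.cos(Y))/.025,-d[2]/.025)
d=get_image("scene");cv2.imwrite("pics/s1.png",cv2.resize(d["img"][130:330,140:400,::-1],None,fx=3,fy=3))
E
```

```text
[ 0.62841061 -0.15000311  0.17729246] [-3.14026432  0.00330558  0.15781826] 0.047061692691247485 2.75
0.2814306153407358 -0.21861053796149285 3.0916984051273455
```

View pics/s1.png

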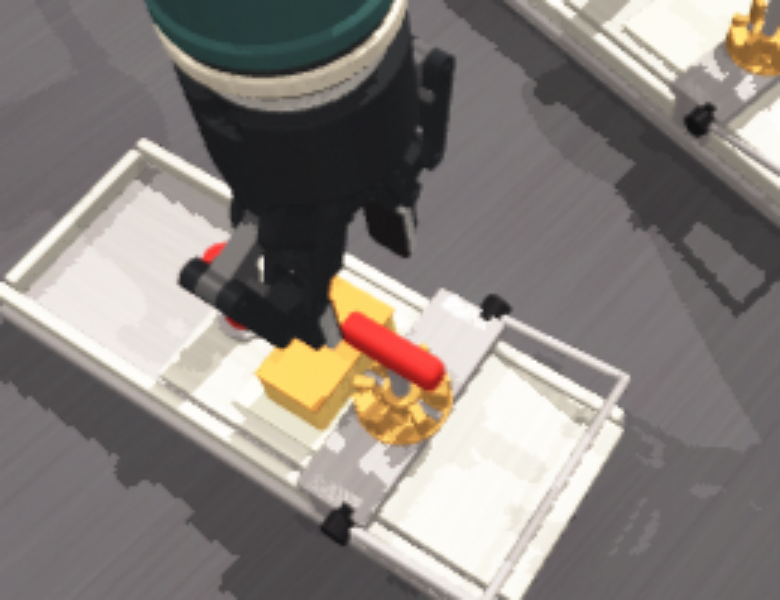

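The crop shows the fingers straddling the red bar (at about (393,350) in the crop) with clear space below, so I'll correct, descend and grip.

Emit:
play_rows:
  commands:
    - [[0.28, -0.22, 0], 0]
    - [[0, 0, 0], 0]
    - [[0, 0, 0.6], 0]
    - [[0, 0, 0.6], 0]
    - [[0, 0, 0.6], 0]
    - [[0, 0, 0.6], 0]
    - [[0, 0, 0.6], 0]
    - [[0, 0, 0.1], 0]
    - [[0, 0, 0], 0]
    - [[0, 0, 0], 0]

```text
time_s: 3.63
position: [0.6367, -0.1435, 0.1025]
ee_rot: [3.141, -0.001, 0.158]
contact_force: [0.8, 0.3, 0.4]
opening: 0.0469
gripper_force: 0.0
```

Emit:
play_rows:
  commands:
    - [[0, 0, 0], 0]
    - [[0, 0, 0], 0]
    - [[0, 0, 0], 0]
    - [[0, 0, 0], 0]
    - [[0, 0, 0], 0]
    - [[0, 0, 0], 0]
    - [[0, 0, 0], 0]
    - [[0, 0, 0], 0]
  claw: -1

```text
time_s: 4.3
position: [0.6369, -0.1439, 0.1028]
ee_rot: [3.14, -0.002, 0.158]
contact_force: [-0.4, -0.9, 6.0]
opening: 0.0126
gripper_force: 59.6
```

Emit:
play_rows:
  commands:
    - [[0, 0, -0.22], 0]
    - [[0, 0, -0.22], 0]
    - [[0, 0, -0.22], 0]
    - [[0, 0, -0.22], 0]
    - [[0, 0, 0], 0]
    - [[0, 0, 0], 0]

```text
time_s: 4.8
position: [0.6362, -0.1437, 0.1224]
ee_rot: [3.141, -0.001, 0.158]
contact_force: [5.5, -2.4, -7.6]
opening: 0.0126
gripper_force: 58.5
```

```bash
python3 - <<'E'
from h import *
o=get_obs();print(o["position"],o["ee_rot"],o["opening"],o["contact_force"],o["ft_torque"])
d=get_image("scene");cv2.imwrite("pics/s2.png",cv2.resize(d["img"][130:330,140:400,::-1],None,fx=3,fy=3))
E
```

```text
[ 0.63619985 -0.14370765  0.12235799] [ 3.14088627e+00 -7.63930107e-04  1.58099287e-01] 0.0125562153210771 [ 5.4617517  -2.40822529 -7.64357981] [-0.63404398 -1.1101583   0.16366956]
```

View pics/s2.png

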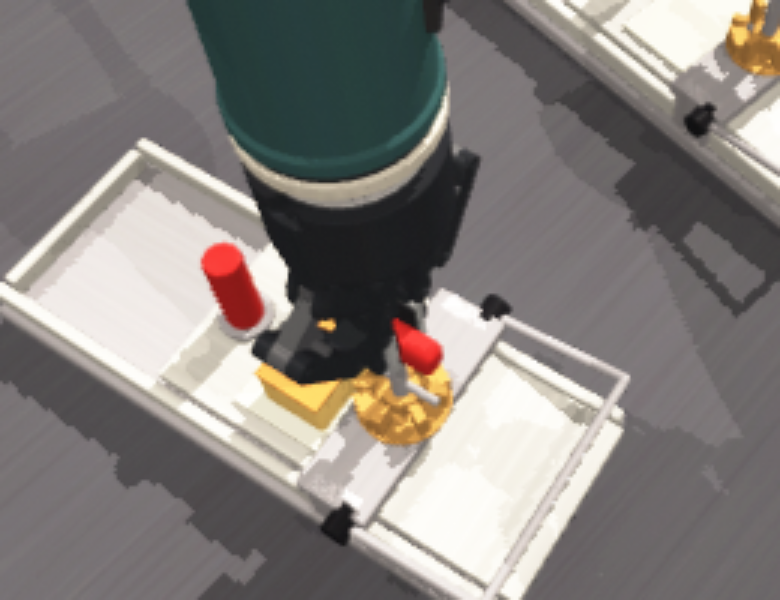

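Emit:
play_rows:
  commands:
    - [[0, 0, -0.1], 0]
    - [[0, 0, 0], -0.0165]
    - [[0, 0, 0], -0.0165]
    - [[0, 0, 0], -0.0165]
    - [[0, 0, 0], -0.0165]
    - [[0, 0, 0], -0.0165]
    - [[0, 0, 0], 0]
    - [[0, 0, 0], 0]

```text
time_s: 5.52
position: [0.636, -0.1432, 0.1242]
ee_rot: [-3.141, -0.0, 0.676]
contact_force: [5.2, -1.5, -8.8]
opening: 0.013
gripper_force: 58.5
```

Emit:
play_rows:
  commands:
    - [[0, 0, 0], -0.0172]
    - [[0, 0, 0], -0.0172]
    - [[0, 0, 0], -0.0172]
    - [[0, 0, 0], -0.0172]
    - [[0, 0, 0], -0.0172]
    - [[0, 0, 0], 0]
    - [[0, 0, 0], 0]
    - [[0, 0, 0], 0]

```text
time_s: 6.18
position: [0.6355, -0.1429, 0.1247]
ee_rot: [-3.14, -0.0, 1.214]
contact_force: [4.5, 0.3, -8.8]
opening: 0.0124
gripper_force: 58.5
```

Emit:
play_rows:
  commands:
    - [[0, 0, 0.12], 0]
    - [[0, 0, 0.12], 0]
    - [[0, 0, 0.08], 0]
    - [[0, 0, 0], 0]
    - [[0, 0, 0], 0]
    - [[0, 0, 0], 0]

```text
time_s: 6.68
position: [0.6356, -0.1431, 0.1178]
ee_rot: [-3.141, -0.0, 1.217]
contact_force: [3.7, -0.1, -7.1]
opening: 0.0125
gripper_force: 58.7
```

Emit:
play_rows:
  commands:
    - [[0, 0, 0.08], 0]
    - [[0, 0, 0.04], 0]
    - [[0, 0, 0], 0]
    - [[0, 0, 0], 0]
    - [[0, 0, 0], 0]

```text
time_s: 7.1
position: [0.6357, -0.1431, 0.1149]
ee_rot: [-3.141, -0.0, 1.217]
contact_force: [2.6, 1.6, -5.7]
opening: 0.0127
gripper_force: 59.0
```

Emit:
play_rows:
  commands:
    - [[0, 0, 0.05], 0]
    - [[0, 0, 0], 0]
    - [[0, 0, 0], 0]

```text
time_s: 7.35
position: [0.6358, -0.1432, 0.1146]
ee_rot: [3.142, -0.0, 1.217]
contact_force: [-0.7, 2.5, 1.5]
opening: 0.0129
gripper_force: 60.1
```

The force dropped as the pin seated in the notch, so I'll release and rise straight up.

Emit:
play_rows:
  commands:
    - [[0, 0, 0], 0]
    - [[0, 0, 0], 0]
    - [[0, 0, 0], 0]
    - [[0, 0, 0], 0]
    - [[0, 0, 0], 0]
    - [[0, 0, -0.5], 0]
    - [[0, 0, -0.9], 0]
    - [[0, 0, -0.9], 0]
    - [[0, 0, -0.9], 0]
    - [[0, 0, 0], 0]
    - [[0, 0, 0], 0]
    - [[0, 0, 0], 0]
  claw: 0.1

```text
time_s: 8.35
position: [0.6356, -0.1433, 0.1936]
ee_rot: [-3.142, 0.0, 1.217]
contact_force: [0.4, -0.2, -0.8]
opening: 0.047
gripper_force: 0.0
```

```bash
python3 - <<'E'
from h import *
o=get_obs();print(o["position"],o["ee_rot"],o["opening"],o["contact_force"],o["time_s"])
d=get_image("scene");cv2.imwrite("pics/s3.png",cv2.resize(d["img"][130:330,140:400,::-1],None,fx=3,fy=3))
for s,c,r in red(d):print(s,c,r)
E
```

```text
[ 0.63563431 -0.14331307  0.19359831] [-3.14157958e+00  5.53244747e-05  1.21676967e+00] 0.04699158771951474 [ 0.36755236 -0.2062446  -0.83660551] 8.35
[207 211  21  29 350] [217.23714286 224.74857143] ((217.7000274658203, 224.90000915527344), (29.068883895874023, 12.969193458557129), 63.43495178222656)
[251 233  37  24 368] [267.7201087  244.92663043] ((269.4000244140625, 243.30001831054688), (11.62755298614502, 38.9075813293457), 63.43495178222656)
```

View pics/s3.png

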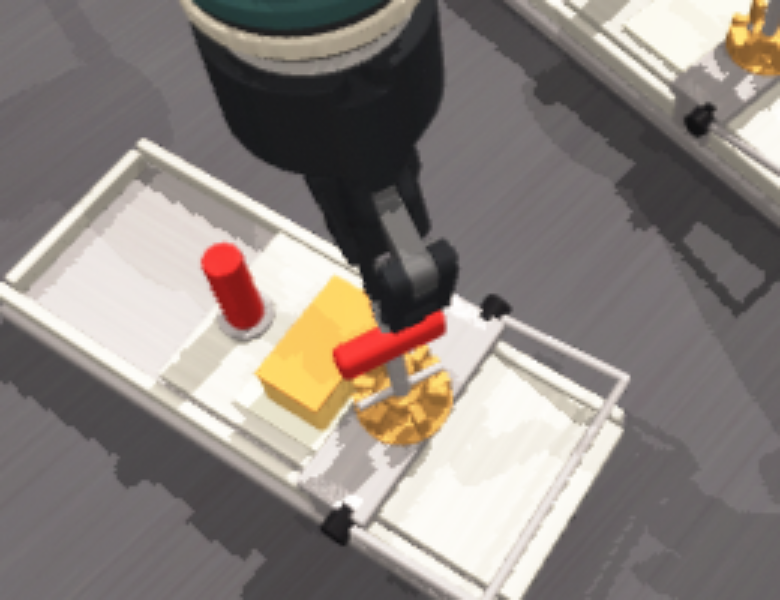

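The handle is up and turned about 60° (crop about (390,343)), and the tray is still home. The knob top is at crop (222,257), or pixel (214,215.7).

```bash
python3 - <<'E'
from h import *
d=get_image("scene")
print(ray(d,(214,215.7),.104), np.array([.6355,-.1433])-.112*np.array([np.cos(.16),np.sin(.16)]))
E
```

```text
[ 0.52584312 -0.16043594  0.104     ] [ 0.52493054 -0.16114364]
```

Emit:
play_rows:
  commands:
    - [[0, 0, -0.2], 0.0168]
    - [[0, 0, 0], 0.0168]
    - [[0, 0, 0], 0.0168]
    - [[0, 0, 0], 0.0168]
    - [[0, 0, 0], 0.0168]
    - [[0, 0, 0], 0.0168]
    - [[0, 0, 0], 0.0168]
    - [[0, 0, 0], 0.0168]
    - [[0, 0, 0], 0.0168]
    - [[0, 0, 0], 0.0168]
    - [[0, 0, 0], 0]

```text
time_s: 9.37
position: [0.6348, -0.1431, 0.1966]
ee_rot: [-3.14, 0.003, 0.159]
contact_force: [0.4, 0.3, -0.3]
opening: 0.0472
gripper_force: 0.0
```

Emit:
play_rows:
  commands:
    - [[-0.9, 0, 0], 0]
    - [[-0.9, 0, 0], 0]
    - [[-0.9, 0, 0], 0]
    - [[-0.9, 0, 0], 0]
    - [[-0.9, 0, 0], 0]
    - [[0, 0, 0], 0]
    - [[0, 0, 0], 0]

```text
time_s: 9.95
position: [0.5236, -0.1614, 0.1977]
ee_rot: [-3.141, 0.001, 0.163]
contact_force: [-0.1, -0.2, -0.9]
opening: 0.0472
gripper_force: 0.0
```

Emit:
play_rows:
  commands:
    - [[0.05, 0, 0.6], 0]
    - [[0, 0, 0.6], 0]
    - [[0, 0, 0.6], 0]
    - [[0, 0, 0.6], 0]
    - [[0, 0, 0.6], 0]
    - [[0, 0, 0.6], 0]
    - [[0, 0, 0.6], 0]
    - [[0, 0, 0.5], 0]
    - [[0, 0, 0], 0]
    - [[0, 0, 0], 0]

```text
time_s: 10.78
position: [0.5257, -0.1608, 0.08]
ee_rot: [-3.14, 0.002, 0.162]
contact_force: [-0.9, -0.1, 0.4]
opening: 0.047
gripper_force: 0.0
```

Emit:
play_rows:
  commands:
    - [[0, 0, 0], 0]
    - [[0, 0, 0], 0]
    - [[0, 0, 0], 0]
    - [[0, 0, 0], 0]
    - [[0, 0, 0], 0]
    - [[0, 0, 0], 0]
    - [[0, 0, 0], 0]
  claw: -1

```text
time_s: 11.37
position: [0.5274, -0.1625, 0.0825]
ee_rot: [3.139, -0.003, 0.161]
contact_force: [0.9, -5.5, 3.0]
opening: 0.0199
gripper_force: 58.9
```

Gripped the knob. Pull 60 mm and check.

Emit:
play_rows:
  commands:
    - [[-0.2, 0, 0], 0]
    - [[-0.3, 0, 0], 0]
    - [[-0.3, 0, 0], 0]
    - [[-0.3, 0, 0], 0]
    - [[-0.3, 0, 0], 0]
    - [[-0.3, 0, 0], 0]
    - [[-0.3, 0, 0], 0]
    - [[-0.3, 0, 0], 0]
    - [[-0.1, 0, 0], 0]
    - [[0, 0, 0], 0]

```text
time_s: 12.2
position: [0.4679, -0.1725, 0.0825]
ee_rot: [3.138, -0.003, 0.161]
contact_force: [-0.6, -6.4, 2.2]
opening: 0.0199
gripper_force: 59.6
```

Emit:
play_rows:
  commands:
    - [[-0.3, 0, 0], 0]
    - [[-0.3, 0, 0], 0]
    - [[-0.3, 0, 0], 0]
    - [[-0.2, 0, 0], 0]
    - [[-0.1, 0, 0], 0]
    - [[0, 0, 0], 0]
    - [[0, 0, 0], 0]
    - [[0, 0, 0], 0]

```text
time_s: 12.87
position: [0.4386, -0.1774, 0.0825]
ee_rot: [3.138, -0.003, 0.161]
contact_force: [0.3, -7.1, 3.2]
opening: 0.0199
gripper_force: 60.6
```

Emit:
play_rows:
  commands:
    - [[0, 0, 0], 0]
    - [[0, 0, 0], 0]
    - [[0, 0, 0], 0]
    - [[0, 0, 0], 0]
    - [[0, 0, 0], 0]
    - [[0, 0, -0.5], 0]
    - [[0, 0, -0.9], 0]
    - [[0, 0, -0.9], 0]
    - [[0, 0, -0.9], 0]
    - [[0, 0, -0.9], 0]
    - [[0, 0, -0.9], 0]
    - [[0, 0, 0], 0]
  claw: 0.1

```text
time_s: 13.87
position: [0.4401, -0.1767, 0.2112]
ee_rot: [3.137, -0.007, 0.161]
contact_force: [0.6, -0.8, 1.6]
opening: 0.047
gripper_force: 0.0
```

```bash
python3 - <<'E'
from h import *
o=get_obs();print(o["position"],o["opening"],o["contact_force"],o["time_s"])
d=get_image("scene");cv2.imwrite("pics/s4.png",d["img"][...,::-1])
for s,c,r in red(d):print(s,c,r)
E
```

```text
[ 0.44009706 -0.17674277  0.21121737] 0.04700201437212391 [ 0.57006149 -0.77722153  1.61044592] 13.8667
[165 186  23  29 381] [175.81627297 199.81889764] ((176.13482666015625, 199.91574096679688), (31.587936401367188, 13.67397403717041), 57.9946174621582)
[251 231  37  25 437] [269.34324943 243.3020595 ] ((269.6000061035156, 243.2000274658203), (11.62755298614502, 38.460365295410156), 63.43495178222656)
```

View pics/s4.png

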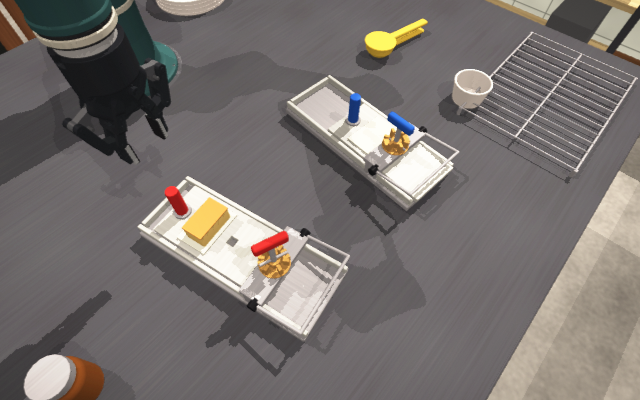

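The tray is out with its knob at (176,200). The red handle is still parked at (270,243), the blue pin is down, and the gripper is clear.

```bash
python3 -c "
from bench import *
print(job_done())"
```

```text
the job is handed in; nothing more can be done
None
```

The red pin is parked up in its notch, the red tray is pulled out about 90 mm to its front stop, the blue pin was left down, the gripper is clear, and the job is handed in; the hand-in returned no verdict.

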